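Return a power pack to the desk charging station through its sprung flap

TASK

Put the tall power pack back into the desk charging station: lift it, push it upright down through the sprung flap so that it stands in the bay and holds the flap open, then with the closed gripper press it down until its stiff sled is felt on the bottom stop, bear on it there for a moment with about 15 N so that it seats, and draw out so that the flap swings shut over it. Never load the pack or the station with more than 20 N. Leave the short pack and everything else on the desk where it is.

Things in the scene. Friction and masses are not known exactly. Their poses are not given: they have to be found in the camera images.
- pack_mid (a point): Centre (half-way up) of the tall power pack: a loose black upright block 20 mm (its x) by 44 mm (its y) by 90 mm tall, 0.15 to 0.25 kg, standing on its end on the desk, z up. The same either way round. Grasp it from above across its 20 mm thickness, by its top 20 mm. In the bay its x lies along the station's x.
- station: Fixed white charging station: tower 76 (x -29.5 to 46) by 112 (y) by 158 mm tall on a 120 x 140 x 8 mm foot; origin under the foot's centre, z up. In its flat top is a mouth, x -13.5 to 30, y -42 to 42 mm, closed by a flap but for 8 mm at the +x side, where two rails (y 18 to 42 and -18 to -42) face x = 22 mm. The shaft goes down 36 mm to 45 degree ramps into the channel.
- mouth (a point): On the channel's centre line at the level of the station's top; axes as station, where it lies at x 10.5, y 0, z 158 mm. Lower the pack here. The mouth is too small for fingers gripping the pack: let go with the fingertips still just above the top (the pack, standing on the sled, sticks out 22 to 34 mm), then press its top straight down here with the closed fingers.
- channel (a point): Centre of the upper end of the channel, 46 mm straight below mouth. The channel is 22.5 mm (x) by 46.4 mm (y), about 1.2 mm play on every side of the pack, and runs straight down. A pack that lands on a ramp or edge is felt here. With the sled home the pack's top is 36 to 48 mm below the station's top and the flap can shut over it.
- flap (a joint): Sprung flap in the mouth, 34 x 82 x 2.5 mm, hinged along the station's y at its x = -12.5 mm, 2 mm below the top. 0 rad = shut (level); grows as its +x edge swings down into the shaft, to 1.5 (hanging). Opens inward only; its free edge yields at about 0.5 N and needs about 1.4 N fully open; it springs shut by itself when nothing is in its way.
- sled (a joint): Travel in m of the level sled in the channel that carries the pack: 0 = up (as found), 0.070 = down on its firm stop. Moves against about 6 N of steady friction (7 to 10 N with rubbing), does not sink under the pack, stays where left. Its top starts 56 to 68 and ends 126 to 138 mm below the station's top: the unit's height differs each time and is not measured; feel for the stop. The stop gives 1 mm per 10 N beyond 11 N.
- spare: Short power pack, loose, 20 x 44 x 58 mm, standing on the desk with the tall one and looking like it except for its height; leave it. Origin at the centre of its underside.
- mug: White mug, 80 mm wide, 90 mm tall, loose; origin under its centre; leave it.
- stapler: Stapler, about 45 x 130 x 42 mm, loose; leave it.
- phone: White desk telephone, 190 x 200 x 63 mm, loose; leave it.
- vase: Glass vase, 132 mm wide, 235 mm tall, loose; leave it.
- calculator: Calculator, 150 x 90 x 20 mm, loose; leave it.
- tape: Tape dispenser, 60 x 150 x 77 mm, loose; leave it.
- notepad: Notepad, 150 x 105 x 12 mm, loose; leave it.
Things that resemble listed ones, but are neither listed nor needed, are in the scene too. Leave any pink or purple look-alike of the part that bears pack_mid alone. What is shaped like the station but purple is not meant.

How it is judged:
By the outcome, as a careful person would: the job done as asked, in the order asked, and still so for the second after the job is handed in, with the robot touching nothing.
It also fails if it takes over 64 s, if anything falls off the work surface, if the arm or the gripper's body presses on something with over 40 N, if the wrist force passes 120 N, or if a joint passes its speed limit or range.

ROBOT

A 6-joint arm with a two-finger parallel gripper is mounted at the origin on the work surface. World frame = base frame: x ahead of the robot, y to its left, z up, the work surface at z = 0. Lengths are in m, angles in degrees, forces in N, time in s.
With the tool pointing down it reaches from about 0.35 to 0.875 m from the base axis. Payload 4.2 kg.
Tool frame: the origin (TCP) lies midway between the tips of the shut fingers; the grasp point (between the pads) lies 19 mm behind it; y points along the fingers, z is the direction in which the jaws open and shut, and the axes are right-handed (so a half turn about y gives the same grasp; the last joint's range is limited). The gripper opens to 87 mm and grips with 3 to 60 N. Pads are 19 mm wide; open, the fingers measure 117 mm over their backs; the gripper's body (75 mm by 190 mm) begins 51 mm behind the grasp point.
Start: joints at [-52.735, 22.042, 0.453, 0, -68.411, -14.817], TCP at [0.239, -0.578, 0.223] pointing down, gripper open.
Joint ranges: [-179.83, 179.83], [-69.29, 118.12], [-61.27, 80.66], [-181.25, 117.63], [-171.15, -9.14], [-177.46, 177.46]. Speed limits (degrees/s): [159.86, 159.86, 180, 180, 180, 180].

INTERFACE

Orientations are given as [roll, pitch, yaw] about the fixed x, y, z axes, in that order (R = Rz(yaw) Ry(pitch) Rx(roll)).
In Python, from workcell import env gives the robot as it stands. The module is installed in compiled form; this text tells all that it offers. Calls block until the motion is done:
- env.goto(position, orientation): joint-space move of the TCP to a pose.
- env.move_straight(position, rotation=None, rate=0.15, force_limit=None): straight line of the TCP; rotation=None keeps the orientation; rate is the mean speed in m/s. With force_limit (N) it stops when the force on the tool has changed by that much, and returns True; else False.
- env.set_joints(angles): joint-space move.
- env.gripper_to(opening, grasp_force=None): opening from 0.0 (shut) to 1.0 (fully open); grasp_force is the grip in N (None keeps the last); returns when the fingers have stopped.
- env.dwell(seconds).
- env.inverse_kinematics(position, orientation): joint angles nearest the present ones, or None.
- env.read_state(): the state.
- env.grab_frame(name): name is "scene" or "top" or "wrist"; returns a dict with "image" (480x640x3 uint8, blue, green, red), "fx", "fy", "cx", "cy" (pixels), "position" and "orientation" of the camera in the world. Camera axes: x right, y up, looking along -z (the intrinsics and any distortion apply to the point x, -y, -z); pixel columns grow to the right and rows downward; lengths in m; the calibration is good to about 2 mm. The wrist camera is an equidistant fisheye: a pixel r from the principal point sees the ray r / f radians off the axis. A picture is of the moment at which its call begins. There is no depth.
A pose or a line that the arm cannot do raises env.Unreachable and nothing moves.
- env.close_job(): hands the job in, once; it reports no verdict.
Trained networks look in a picture, given as the dict that the camera call returned (one of the last four; its "shot" number tells which), for a name from the list of things; names that differ only in an ending like _2 or _b are one class to them, and where a whole thing is asked for, a point or a joint stands for the part that bears it (a point fixed in the world has none). Each returns a list of dicts, best first, with "score" (0 to 1); they miss things now and then, are a little off and sometimes report something else, mostly with a low value. They report only what shows in the picture. A call takes as long as a camera call. They do not tell look-alikes from the thing itself.
- env.search_frame(picture, thing): "xyz" ([x, y, z] in m, in world coordinates, good to about 4 mm: the middle of the surface that is visible of it).
- env.trace(picture, thing): "mask" (480x640 bool, what is visible of it).
The state is a dict: "clock": time; "joint_positions": joint angles; "qvel": joint speeds; "joint_torque": joint torques, N m; "position": TCP position; "tool_rot": TCP orientation; "force": force on the tool from outside, world axes, zero at the start; "wrist_torque": the same for the moment, N m; "opening": opening from 0.0 (shut) to 1.0 (fully open).
Only numpy, scipy, OpenCV 4.12 (cv2) and the standard library are available. Lean on these libraries where they do the work, as an engineer would, in place of code of your own. Each camera call takes 0.05 s, during which the arm holds its last target. There are 200 camera calls.

## Working session

There is one attempt and no reset: what is moved stays moved. The work goes in short steps, each a Python script; the robot and the scene stay as the last script left them, time stands still between calls to the robot, and variables do not carry over. Pictures are saved under pics/ and viewed, about 8 in all and at most 12, crops included, and the job is handed in when it is done.

```bash
mkdir -p pics; ls; python3 - <<'E'
from workcell import env
import cv2,numpy as np,pickle
s=env.read_state(); print(s)
fr={}
for n in("scene","top"):
    f=env.grab_frame(n); fr[n]=f
    cv2.imwrite(f"pics/{n}0.png",f["image"])
    print(n,{k:v for k,v in f.items() if k!="image"})
    for t in("pack_mid","station","flap","spare","mug"):
        print(t,[(np.round(d["xyz"],4).tolist(),round(d["score"],2)) for d in env.search_frame(f,t)])
pickle.dump(fr,open("fr0.pkl","wb"))
a=np.hstack([fr["scene"]["image"],fr["top"]["image"]])
E
```

```text
pics
{'clock': 0.0, 'joint_positions': array([-5.27371129e+01,  2.20889701e+01,  3.79458026e-01, -2.80323417e-02,
       -6.84131647e+01, -1.48168232e+01]), 'qvel': array([-0.03657606,  0.09771909, -0.06328762, -0.03148823, -0.02542578,
       -0.07340556]), 'joint_torque': array([-1.10334451e-03, -3.90669394e+01,  1.87409824e+01,  4.21994448e+00,
        1.10084712e-02, -2.11422007e-04]), 'position': array([ 0.23841055, -0.57707505,  0.22147878]), 'tool_rot': array([-8.98747399e+01,  6.19463506e-03,  2.24357294e+01]), 'force': array([-0.1500876 ,  0.04343785, -0.69246566]), 'wrist_torque': array([ 0.0123737 , -0.00898839, -0.00951131]), 'opening': 0.9976491700773727}
scene {'fx': 504.1765794410282, 'fy': 504.1765794410282, 'cx': 322.7757232747168, 'cy': 232.12686955339748, 'position': array([ 1.59063151, -0.04248981,  0.93011302]), 'orientation': array([52.53348333,  0.42144261, 90.29252106]), 'shot': 1}
pack_mid [([0.5459, 0.168, 0.051], 0.93), ([0.6864, 0.2221, 0.0486], 0.77), ([0.5844, 0.2322, 0.0568], 0.64)]
station [([0.3187, -0.5563, 0.0984], 0.82), ([0.3456, 0.3377, 0.0103], 0.74), ([0.6272, -0.1187, 0.0988], 0.63)]
flap [([0.5891, -0.1209, 0.1535], 0.85)]
spare [([0.4816, 0.0891, 0.0381], 0.84)]
mug [([0.7511, 0.0305, 0.0548], 0.72)]
top {'fx': 457.7567809334701, 'fy': 457.7567809334701, 'cx': 326.9243473305167, 'cy': 237.68567226290912, 'position': array([ 0.34392381, -0.02467827,  1.32976211]), 'orientation': array([  7.99912704,  -0.759868  , -90.40414422]), 'shot': 2}
pack_mid [([0.5335, 0.1646, 0.0924], 0.77), ([0.5662, 0.2379, 0.0891], 0.73), ([0.6731, 0.2254, 0.0819], 0.67)]
station [([0.3044, -0.4839, 0.0877], 0.95), ([0.5658, -0.1191, 0.1575], 0.7), ([0.5818, -0.1185, 0.157], 0.67)]
flap [([0.5832, -0.1178, 0.1579], 0.6), ([0.3005, -0.5017, 0.1582], 0.51), ([0.4652, -0.4109, 0.2347], 0.18)]
spare [([0.6735, -0.3774, 0.035], 0.42)]
mug [([0.7407, 0.0317, 0.0381], 0.91)]
```

View pics/scene0.png

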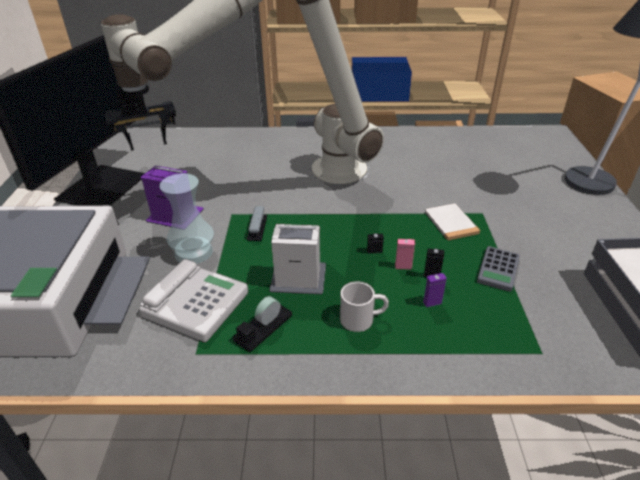

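View pics/top0.png

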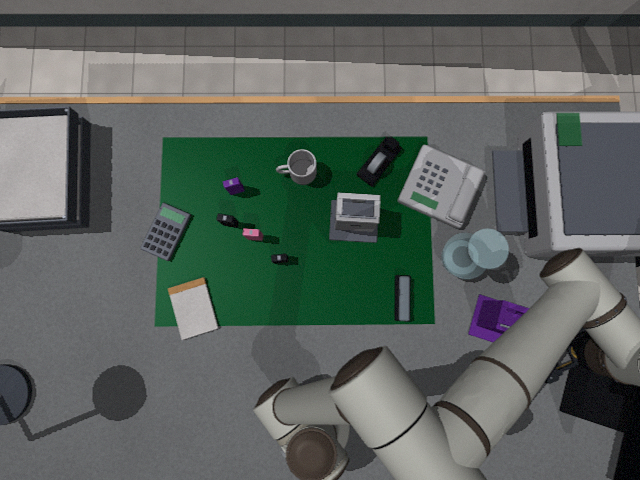

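The tall black pack is at scene (434,262), beside the pink and purple look-alikes at (405,253) and (435,290). The short black pack is at (375,242). The white station is at scene (298,255) and top (357,212); the purple one is to be ignored. Next I'll take wrist views over both.

```bash
cat > h.py <<'E'
from workcell import env
import cv2,numpy as np,pickle
from scipy.spatial.transform import Rotation as Ro
def proj(f,P):
    P=np.atleast_2d(P); c=Ro.from_euler("xyz",f["orientation"],degrees=True).inv().apply(P-f["position"])
    x,y,z=c[:,0],-c[:,1],-c[:,2]
    if f.get("fish"):
        r=np.hypot(x,y); k=np.arctan2(r,z)/np.maximum(r,1e-9); u,v=x*k,y*k
    else: u,v=x/z,y/z
    return np.c_[f["fx"]*u+f["cx"],f["fy"]*v+f["cy"]]
def unproj(f,uv,zp):
    uv=np.atleast_2d(uv).astype(float); a=(uv-[f["cx"],f["cy"]])/[f["fx"],f["fy"]]
    if f.get("fish"):
        r=np.hypot(*a.T); s=np.sin(r)/np.maximum(r,1e-9); d=np.c_[a[:,0]*s,-a[:,1]*s,-np.cos(r)]
    else: d=np.c_[a[:,0],-a[:,1],-np.ones(len(a))]
    d=Ro.from_euler("xyz",f["orientation"],degrees=True).apply(d)
    return f["position"]+d*((zp-f["position"][2])/d[:,2])[:,None]
def grab(n,tag):
    f=env.grab_frame(n); f["fish"]=n=="wrist"; cv2.imwrite(f"pics/{tag}.png",f["image"]); pickle.dump(f,open(tag+".pkl","wb")); return f
E
python3 - <<'E'
from h import *
env.move_straight([0.24,-0.577,0.36],rate=0.25)
for tag,p in(("wst",[0.52,-0.12,0.36]),("wpk",[0.52,0.2,0.30])):
    env.goto(p,[-90,0,0]); env.dwell(.2)
    f=grab("wrist",tag); print(tag,env.read_state()["clock"],{k:v for k,v in f.items() if k!="image"})
    for t in("pack_mid","station","flap","spare"):
        print(t,[(np.round(d["xyz"],4).tolist(),round(d["score"],2)) for d in env.search_frame(f,t)])
        for i,d in enumerate(env.trace(f,t)[:3]):
            np.save(f"{tag}_{t}_{i}.npy",d["mask"])
E
```

```text
wst 3.4833 {'fx': 371.64829954431775, 'fy': 371.64829954431775, 'cx': 329.0181266400056, 'cy': 234.7775730427629, 'position': array([ 0.4364845 , -0.12045081,  0.5206978 ]), 'orientation': array([-1.77542877e+01, -4.81360266e-02,  8.98925645e+01]), 'shot': 3, 'fish': True}
pack_mid [([0.6686, 0.2178, 0.0474], 0.87), ([0.5348, 0.1529, 0.073], 0.76), ([0.5705, 0.2197, 0.0741], 0.72)]
station [([0.2982, -0.4843, 0.1033], 0.78), ([0.5551, -0.122, 0.1565], 0.64)]
flap [([0.2933, -0.5209, 0.1575], 0.78), ([0.5818, -0.124, 0.159], 0.57)]
spare [([0.467, 0.079, 0.0593], 0.86)]
wpk 5.3667 {'fx': 371.64829954431775, 'fy': 371.64829954431775, 'cx': 329.0181266400056, 'cy': 234.7775730427629, 'position': array([0.43683414, 0.19912249, 0.46106771]), 'orientation': array([-1.77918562e+01, -6.82959815e-02,  8.98528863e+01]), 'shot': 4, 'fish': True}
pack_mid [([0.568, 0.2335, 0.0824], 0.64), ([0.6689, 0.223, 0.064], 0.59)]
station [([0.5621, -0.0878, 0.1019], 0.57)]
flap [([0.5824, -0.1237, 0.1579], 0.62)]
spare [([0.4663, 0.0972, 0.0587], 0.66), ([0.5626, -0.089, 0.0982], 0.54)]
```

View pics/wst.png

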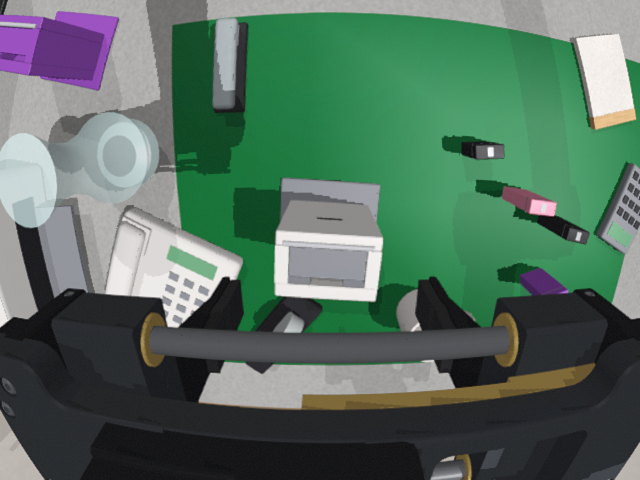

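View pics/wpk.png

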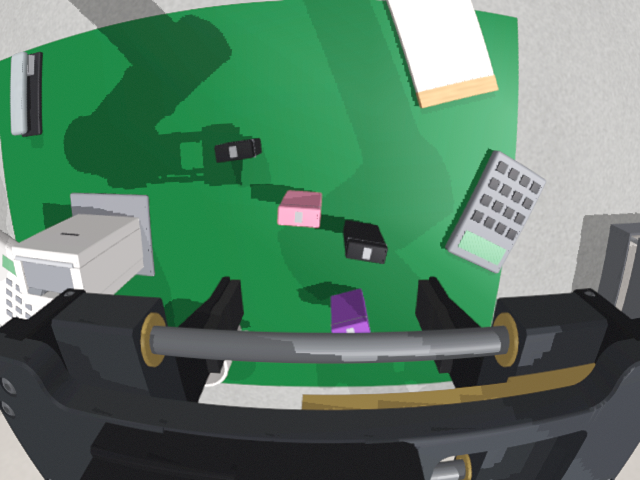

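Wrist view 1: the station is at (328,265), with the flap hinge on its upper side (world -x) and the rails at the lower edge (world +x). Wrist view 2: the tall pack is at (365,245), rotated about 15°, with pink at (300,208) and purple at (350,310). Now closer views for precision.

```bash
python3 - <<'E'
from h import *
env.goto([0.49,-0.122,0.26],[-90,0,0]) if False else None
env.goto([0.55,0.235,0.20],[-90,0,0]); env.dwell(.2); p=grab("wrist","wpk2")
for d in env.trace(p,"pack_mid"): 
    ys,xs=np.nonzero(d["mask"]); print(d["score"],xs.mean(),ys.mean(),len(xs))
env.goto([0.49,0.05,0.33],[-90,0,0])
env.goto([0.485,-0.122,0.27],[-90,0,0]); env.dwell(.2); s=grab("wrist","wst2")
print(env.read_state()["clock"])
u,v=proj(p,[0.567,0.236,0.09])[0].astype(int); print(u,v)
a=cv2.resize(p["image"][v-50:v+50,u-50:u+50],(400,400),interpolation=cv2.INTER_CUBIC)
U,V=proj(s,[0.582,-0.12,0.158])[0].astype(int); print(U,V)
b=cv2.resize(s["image"][V-100:V+100,U-100:U+100],(400,400),interpolation=cv2.INTER_CUBIC)
cv2.imwrite("pics/crop1.png",np.hstack([a,b]))
E
```

```text
0.91 334.4387263976305 245.49981488337653 2701
0.78 317.2418062636562 328.29351784413694 1373
0.57 248.4129256965944 202.19117647058823 2584
8.525
329 248
329 335
```

View pics/crop1.png

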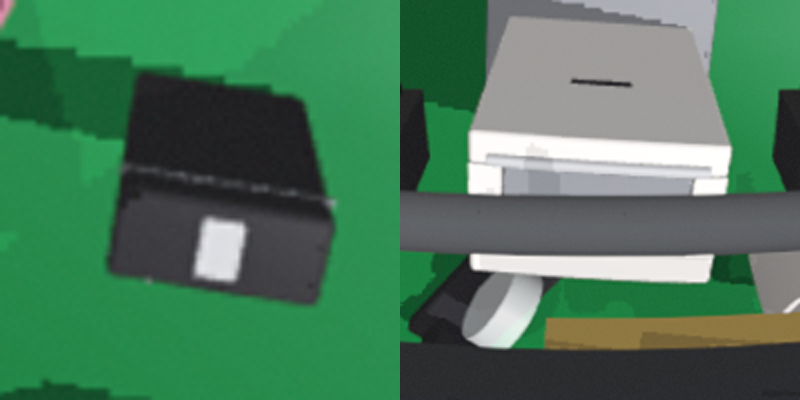

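```bash
python3 - <<'E'
from h import *
p=pickle.load(open("wpk2.pkl","rb"))
c=np.array([(127,167),(333,203),(317,303),(108,270)])/4+[279,198]-0.4
for r in (0,1):
    if r:
        g=p["image"].max(axis=2); c=cv2.cornerSubPix(g,c.astype(np.float32).reshape(-1,1,2),(3,3),(-1,-1),(3,30,.01)).reshape(-1,2)
    q=unproj(p,c,.09); print(c.round(1).tolist(),q.round(4).tolist(),q.mean(0).round(4),[round(np.linalg.norm(q[i]-q[(i+1)%4]),4) for i in range(4)])
    for i,j in((0,1),(3,2)): d=q[j]-q[i]; print("ydir",np.degrees(np.arctan2(d[1],d[0])))
s=pickle.load(open("wst.pkl","rb"))
cv2.imwrite("pics/crop2.png",cv2.resize(s["image"][220:310,265:395],None,fx=6,fy=6,interpolation=cv2.INTER_CUBIC))
E
```

```text
[[310.4, 239.4], [361.8, 248.4], [357.8, 273.4], [305.6, 265.1]] [[0.5591, 0.2213, 0.09], [0.5666, 0.2615, 0.09], [0.588, 0.2589, 0.09], [0.5807, 0.2171, 0.09]] [0.5736 0.2397 0.09  ] [np.float64(0.041), np.float64(0.0216), np.float64(0.0425), np.float64(0.0221)]
ydir 79.38629292666093
ydir 80.07960322058797
[[310.3999938964844, 239.39999389648438], [361.79998779296875, 248.39999389648438], [357.3999938964844, 273.79998779296875], [305.29998779296875, 265.5]] [[0.5591, 0.2213, 0.09], [0.5666, 0.2615, 0.09], [0.5884, 0.2586, 0.09], [0.5811, 0.2168, 0.09]] [0.5738 0.2396 0.09  ] [np.float64(0.041), np.float64(0.022), np.float64(0.0424), np.float64(0.0225)]
ydir 79.38629284985244
ydir 80.09119171251014
```

View pics/crop2.png

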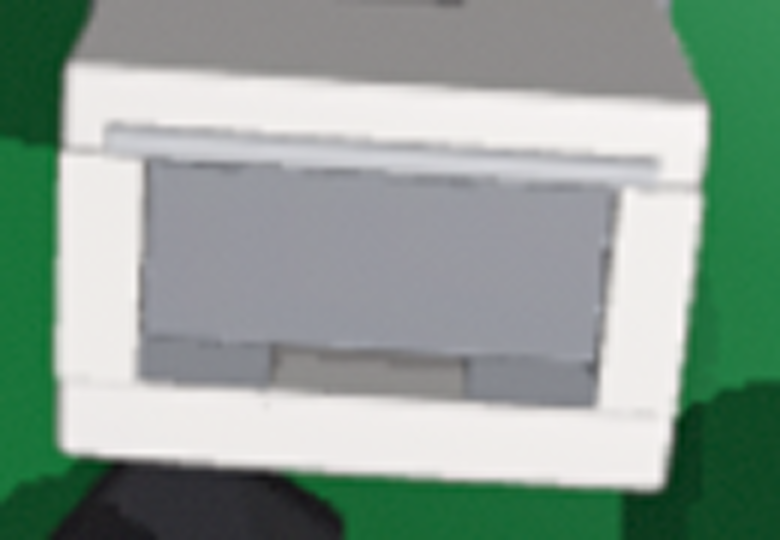

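```bash
python3 - <<'E'
from h import *
from scipy.optimize import least_squares
s=pickle.load(open("wst.pkl","rb")); s2=pickle.load(open("wst2.pkl","rb")); sc=pickle.load(open("fr0.pkl","rb"))
M=np.array([(-29.5,-56,158),(-29.5,56,158),(46,56,158),(46,-56,158),(30,-42,158),(30,42,158)])/1000
px=(np.array([(67,62),(707,103),(665,490),(60,455),(137,380),(598,407)])+.5)/6+[265,220]-.5
px2=(np.array([(70,130),(331,147),(313,282),(70,266)])+.5)/2+[229,235]-.5
def T(v,P): c,q=np.cos(v[2]),np.sin(v[2]); return np.c_[v[0]+c*P[:,0]-q*P[:,1],v[1]+q*P[:,0]+c*P[:,1],P[:,2]]
for f,m,u in((s,M,px),(s2,M[:4],px2)):
    r=least_squares(lambda v:(proj(f,T(v,m))-u).ravel(),[.575,-.12,0]); v=r.x
    print(v[:2],np.degrees(v[2]),"mouth",T(v,np.array([[.0105,0,.158]]))); print((proj(f,T(v,m))-u).round(1).tolist())
# overlay on scene and top images for cross-check
o=[]
for n in("scene","top"):
    f=sc[n]; im=f["image"].copy(); w=cv2.resize(im,None,fx=4,fy=4,interpolation=cv2.INTER_CUBIC)
    q=(proj(f,T(v,M[:4]))*4+1.5).astype(int); cv2.polylines(w,[q],True,(0,0,255),1)
    th=np.radians(-10.3); pk=np.array([(-.01,-.022,.09),(-.01,.022,.09),(.01,.022,.09),(.01,-.022,.09)])
    k=(proj(f,T([.573,.2397,th],pk))*4+1.5).astype(int); cv2.polylines(w,[k],True,(0,0,255),1)
    cx,cy=q.mean(0).astype(int); kx,ky=k.mean(0).astype(int)
    o.append(np.hstack([w[cy-150:cy+150,cx-200:cx+200],w[ky-150:ky+150,kx-200:kx+200]]))
cv2.imwrite("pics/ov.png",np.vstack(o))
E
```

```text
[ 0.58029709 -0.12189738] -3.779949146263406 mouth [[ 0.59077425 -0.12258959  0.158     ]]
[[-0.7, -0.1], [1.1, -0.3], [0.1, -0.0], [-0.4, -0.0], [-0.3, 0.3], [0.3, 0.3]]
[ 0.57975257 -0.12162333] -3.9494913933027895 mouth [[ 0.59022763 -0.12234653  0.158     ]]
[[-0.7, -0.6], [1.8, -1.0], [-1.7, 0.4], [0.4, 1.7]]
```

View pics/ov.png

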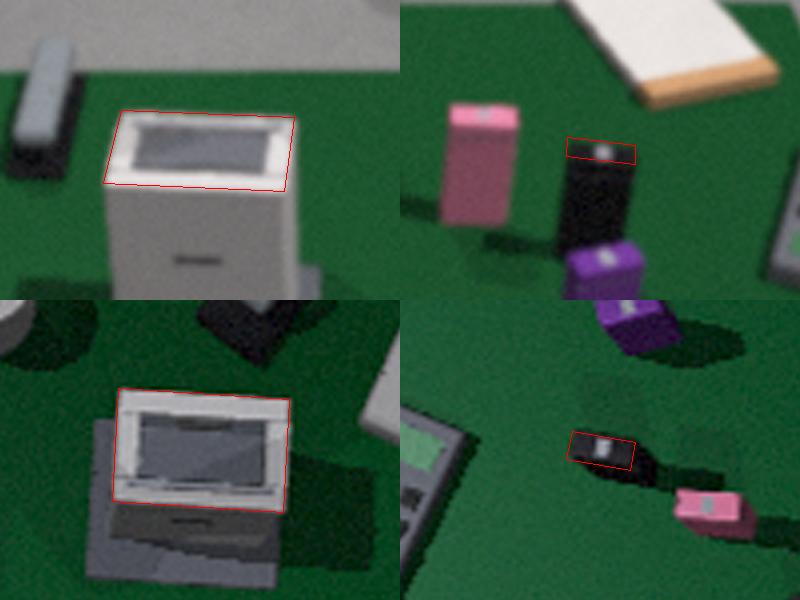

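```bash
python3 - <<'E'
from h import *
for y in(-100.3,79.7): print(y,env.inverse_kinematics([.573,.239,.25],[-90,0,y]))
for y in(-93.85,86.15,-3.85,176.15): print(y,env.inverse_kinematics([.5905,-.1224,.25],[-90,0,y]))
E
```

```text
-100.3 [ 37.55644997  20.68315019   2.35639156   0.         -71.67324137
 132.14355003]
79.7 [ 37.55644997  20.68315019   2.35639156   0.         -71.67324137
 -47.85644997]
-93.85 [  3.65553768  18.91235262  -0.26265119   0.         -70.82499618
 172.49446232]
86.15 [  3.65553768  18.91235262  -0.26265119   0.         -70.82499618
  -7.50553768]
-3.85 [ 3.65553768e+00  1.89123526e+01 -2.62651194e-01 -2.54444375e-14
 -7.08249962e+01 -9.75055377e+01]
176.15 [ 3.65553768e+00  1.89123526e+01 -2.62651194e-01  2.54444375e-14
 -7.08249962e+01  8.24944623e+01]
```

```bash
python3 - <<'E'
from h import *
env.move_straight([.485,-.122,.33],rate=.3)
env.gripper_to(.6,15)
env.goto([.573,.239,.20],[-90,0,79.7])
print(env.move_straight([.573,.239,.0745],rate=.12,force_limit=6)); s=env.read_state(); print(s["position"],s["tool_rot"],s["force"])
env.gripper_to(0,15); s=env.read_state(); print(s["opening"],s["position"],s["force"])
env.move_straight([.573,.239,.29],rate=.15); env.dwell(.2); s=env.read_state(); print(s["clock"],s["opening"],s["position"],s["force"],s["wrist_torque"])
f=grab("wrist","wg"); t=grab("top","tg"); c=grab("scene","sg")
P=s["position"]; print([proj(x,P-[0,0,.03])[0].round() for x in(f,c)])
w=c["image"]; u,v=proj(c,P)[0].astype(int)
cv2.imwrite("pics/g.png",np.hstack([cv2.resize(w[v-75:v+75,u-100:u+100],(400,300)),cv2.resize(f["image"],(400,300))]))
E
```

```text
False
[0.57359803 0.23932484 0.07540619] [-9.00799725e+01 -6.84841860e-02  7.97070525e+01] [-0.47927555 -0.11236316 -0.3134506 ]
0.23163903640501735 [0.57315425 0.23909206 0.07465534] [0.86204705 0.61343389 0.19876765]
14.85 0.22764178826469075 [0.57284793 0.23891733 0.2893174 ] [ 0.30265965  0.30615119 -2.09948073] [ 0.00770757  0.06738929 -0.00629557]
[array([331., 274.]), array([444., 196.])]
```

View pics/g.png

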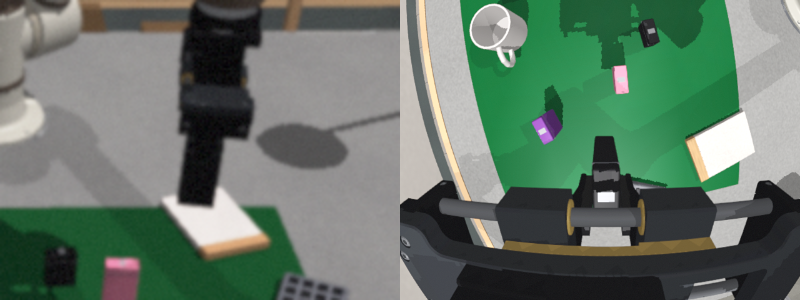

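Held: 19.8 mm between the jaws, about 2 N of weight. Now I'll hover over the mouth and compare pack and tower directly in the scene image.

```bash
python3 - <<'E'
from h import *
env.goto([.5905,-.1224,.29],[-90,0,86.15])
env.move_straight([.5905,-.1224,.25],rate=.1); env.dwell(.3)
s=env.read_state(); print(s["clock"],s["opening"],s["position"],s["tool_rot"],s["force"])
c=grab("scene","sh"); t=grab("top","th")
P=s["position"]; th=np.radians(-3.85); R=np.array([[np.cos(th),-np.sin(th),0],[np.sin(th),np.cos(th),0],[0,0,1]])
out=[]
for f in(c,t):
    k=4; w=cv2.resize(f["image"],None,fx=k,fy=k,interpolation=cv2.INTER_CUBIC)
    for z in(-.0747,.0155): pass
    b=np.array([(x,y,-.0747) for x,y in((-.01,-.022),(-.01,.022),(.01,.022),(.01,-.022))])@R.T+P
    m=np.array([(x,y,.158) for x,y in((-.0295,-.056),(-.0295,.056),(.046,.056),(.046,-.056))])@R.T+[.580,-.1217,0]
    for q,col in((b,(0,0,255)),(m,(255,0,0))): cv2.polylines(w,[(proj(f,q)*k+1.5).astype(int)],True,col,1)
    u,v=(proj(f,P-[0,0,.06])[0]*k).astype(int); out.append(w[v-250:v+250,u-200:u+200])
cv2.imwrite("pics/hov.png",np.hstack(out))
E
```

```text
17.2083 0.23444891348718883 [ 0.59075482 -0.12245291  0.25065307] [-9.00703058e+01 -3.14112738e-03  8.61481564e+01] [-0.19569597  0.22482366 -2.26413734]
```

View pics/hov.png

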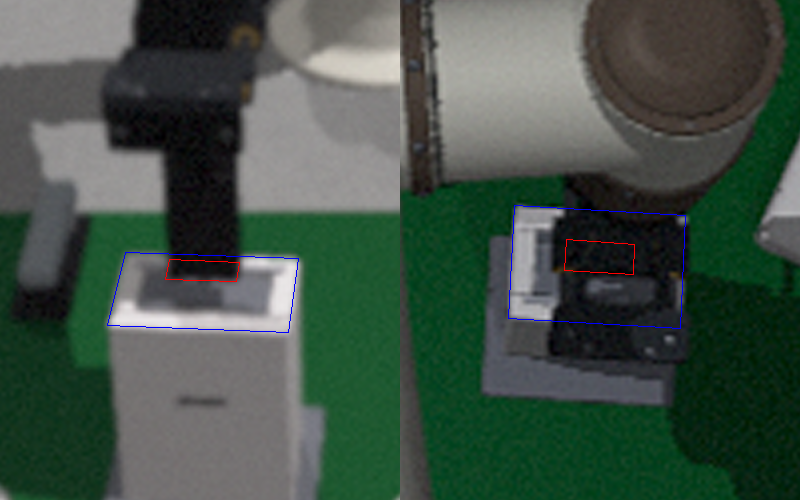

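```bash
python3 - <<'E'
from h import *
c=pickle.load(open("sh.pkl","rb")); P=np.array([.59075,-.12245,.25065])
th=np.radians(-3.85); R=np.array([[np.cos(th),-np.sin(th),0],[np.sin(th),np.cos(th),0],[0,0,1]])
def edge(pt):
    u,v=proj(c,pt)[0]; vi=int(round(v)); r=c["image"][vi].astype(float).mean(1); x=np.arange(int(u)-5,int(u)+6)
    g=np.abs(np.gradient(r))[x]; g[g<.3*g.max()]=0; return (x*g).sum()/g.sum()-u
mm=lambda p: np.linalg.norm(c["position"]-p)/c["fx"]*1000
for nm,O,xx,yy,zs in(("tower",np.array([.580,-.1217,0]),.046,.056,(.15,.14,.13,.12,.11,.10)),("pack",P,.01,.022,(-.068,-.062,-.056,-.05,-.044,-.036,-.03))):
    for z in zs:
        l,r=[edge(O+R@[xx,s*yy,z]) for s in(-1,1)]; print(nm,z,round(l,2),round(r,2),"shift mm",round((l+r)/2*mm(O),2))
E
```

```text
tower 0.15 0.32 2.25 shift mm 3.51
tower 0.14 0.01 1.9 shift mm 2.61
tower 0.13 -0.13 3.02 shift mm 3.95
tower 0.12 0.08 2.23 shift mm 3.16
tower 0.11 -0.08 2.16 shift mm 2.84
tower 0.1 -0.16 2.38 shift mm 3.03
pack -0.068 -0.4 0.43 shift mm 0.04
pack -0.062 1.02 0.94 shift mm 2.36
pack -0.056 0.77 1.04 shift mm 2.18
pack -0.05 1.42 0.39 shift mm 2.18
pack -0.044 0.85 0.85 shift mm 2.05
pack -0.036 0.97 -0.02 shift mm 1.14
pack -0.03 0.85 1.2 shift mm 2.46
```

```bash
python3 - <<'E'
from h import *
c=pickle.load(open("sh.pkl","rb")); P=np.array([.59075,-.12245,.25065])
th=np.radians(-3.85); R=np.array([[np.cos(th),-np.sin(th),0],[np.sin(th),np.cos(th),0],[0,0,1]])
def edge(pt):
    u,v=proj(c,pt)[0]; vi=int(round(v)); r=c["image"][vi].astype(float).mean(1); x=np.arange(int(u)-5,int(u)+6)
    g=np.abs(np.gradient(r))[x]; g[g<.3*g.max()]=0; return (x*g).sum()/g.sum()-u,g.max()
mm=lambda p: np.linalg.norm(c["position"]-p)/c["fx"]*1000
O=np.array([.580,-.1217,0])
for nm,o,xs,yy,zs in(("tower",O,(-.0295,.046),.056,(.145,.135,.125,.115,.105,.095)),("pack",P,(-.01,.01),.022,(-.066,-.062,-.056,-.05,-.044,-.038,-.032,-.026))):
  for sy in(-1,1):
    for x in xs: 
        e=np.array([edge(o+R@[x,sy*yy,z]) for z in zs]); print(nm,sy,x,"mm",(e[:,0]*mm(o)).round(1),e[:,1].round(0), "u",proj(c,o+R@[x,sy*yy,zs[0]])[0].round(1))
E
```

```text
tower -1 -0.0295 mm [ -0.3  -0.7  -3.1  -4.4 -13.4 -15. ] [27. 29. 27. 44. 57. 30.] u [275.7 227.7]
tower -1 0.046 mm [ 0.4 -0.1  0.2 -0.2 -0.5 -0.8] [23. 21. 24. 30. 33. 30.] u [271.3 246. ]
tower 1 -0.0295 mm [-4.  -3.2 -1.1 -2.2 -2.2 -1.5] [59. 57. 52. 43. 37. 33.] u [318.8 229.3]
tower 1 0.046 mm [6.2 6.  7.1 5.5 5.6 3.6] [32. 30. 29. 28. 26. 10.] u [316.4 247.8]
pack -1 -0.01 mm [-1.1 -1.  -1.1 -0.9 -1.3 -1.1 -0.8 -1.2] [19. 19. 14. 15. 16. 24. 43. 46.] u [286.4 222.8]
pack -1 0.01 mm [-0.9  2.5  1.8  3.4  2.1  2.2  1.9  2.1] [24. 34. 23. 16. 14. 15. 16. 24.] u [285.4 227.6]
pack 1 -0.01 mm [-1.5 -1.  -2.  -1.3  0.4 -0.5 -0.   0.2] [11. 12. 11. 14. 15. 21. 40. 42.] u [304.  223.4]
pack 1 0.01 mm [1.9 2.3 2.5 0.9 2.1 4.  1.5 2.9] [46. 60. 56. 11. 12. 13. 10. 17.] u [303.2 228.3]
```

```bash
python3 - <<'E'
from h import *
r=env.move_straight([.5905,-.1226,.160],rate=.05,force_limit=5)
s=env.read_state(); print(r,s["clock"],s["opening"],s["position"],s["force"],s["wrist_torque"])
env.dwell(.2); s=env.read_state(); print(s["position"],s["force"])
E
```

```text
True 18.7417 0.22689336042379915 [ 0.59091189 -0.12268697  0.16929374] [ 1.01925034 -0.33087953  0.44093894] [ 0.03921115 -0.21704716  0.0157219 ]
[ 0.59092364 -0.12266259  0.16929331] [ 0.90172828 -0.0272576   1.42605257]
```

Contact came with the pack's bottom 63 mm below the top. That is past the ramps and inside the sled's range, so the pack is standing on the sled. Releasing.

```bash
python3 - <<'E'
from h import *
env.gripper_to(.45,15)
env.move_straight([.5905,-.1226,.26],rate=.2)
env.gripper_to(0,15)
env.goto([.5905,-.1226,.27],[-90,0,-3.85]); env.dwell(.2)
s=env.read_state(); print(s["clock"],s["opening"],s["position"],s["force"])
c=grab("scene","s2"); w=grab("wrist","w2")
k=4; u,v=proj(c,np.array([.59,-.122,.18]))[0].astype(int)
a=cv2.resize(c["image"][v-50:v+50,u-50:u+50],(400,400),interpolation=cv2.INTER_CUBIC)
cv2.imwrite("pics/rel.png",np.hstack([a,w["image"][80:480,130:530]]))
E
```

```text
22.7417 0.009777569483781346 [ 0.59049196 -0.1225865   0.26997974] [-0.11431869  0.52147056  0.0200291 ]
```

View pics/rel.png

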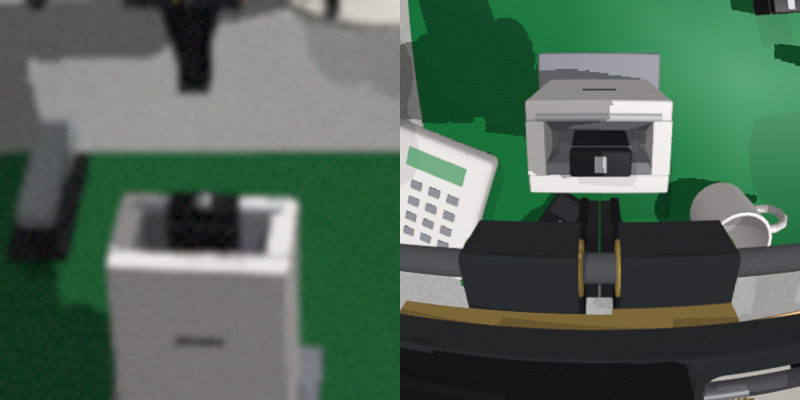

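The pack stands upright in the mouth and the flap is held open. Wrist crop: the top face with its label is centred at (600,163). The gripper is shut, so I'll press now.

```bash
python3 - <<'E'
from h import *
x,y=.5905,-.1226
def st(t):
    s=env.read_state(); print(t,round(s["clock"],2),s["position"].round(4),s["force"].round(2))
env.move_straight([x,y,.192],rate=.15); env.dwell(.15); st("hover")
r=env.move_straight([x,y,.120],rate=.022,force_limit=13); st(r)
if not r:
    r=env.move_straight([x,y,.105],rate=.008,force_limit=12.5); st(r)
E
```

```text
hover 23.66 [ 0.5913 -0.1226  0.1935] [-0.25 -0.62  0.65]
False 27.08 [ 0.5908 -0.1226  0.1202] [-0.76 -1.16  5.26]
True 27.94 [ 0.5908 -0.1229  0.1182] [-3.27  0.17  5.85]
```

```bash
python3 - <<'E'
from h import *
x,y=.5905,-.1226
def st(t):
    s=env.read_state(); print(t,round(s["clock"],2),s["position"].round(4),s["force"].round(2)); return s
env.dwell(.1); s=st("now"); z=s["position"][2]
for i in range(12):
    z-=.0005
    r=env.move_straight([x,y,z],rate=.006,force_limit=8); env.dwell(.05); s=st((r,round(z,4)))
    if r or s["force"][2]>11.5: break
E
```

```text
now 28.04 [ 0.5908 -0.1229  0.1182] [-2.24  0.55  6.51]
(False, np.float64(0.1177)) 28.44 [ 0.5908 -0.1227  0.1182] [-0.74 -0.38  6.14]
(False, np.float64(0.1172)) 28.74 [ 0.5908 -0.1227  0.1181] [-0.95  0.02  8.32]
(False, np.float64(0.1167)) 29.04 [ 0.5908 -0.1228  0.1179] [-1.23 -0.26  9.8 ]
(False, np.float64(0.1162)) 29.34 [ 0.5908 -0.1228  0.1178] [-2.79 -0.29 11.48]
(False, np.float64(0.1157)) 29.64 [ 0.5908 -0.1228  0.1176] [-1.96  0.09 12.77]
```

```bash
python3 - <<'E'
from h import *
x,y=.5905,-.1226
def avg(n=5):
    F=[];
    for i in range(n): env.dwell(.03); s=env.read_state(); F.append(s["force"])
    return np.mean(F,0).round(2),np.max(F,0)[2].round(2),s["position"].round(4),round(s["clock"],2)
print(avg()); z=.1157
for i in range(6):
    if avg(3)[0][2]>14.6: break
    z-=.0003; env.move_straight([x,y,z],rate=.006,force_limit=5); print(round(z,4),avg(4))
for i in range(4): print("hold",avg(8))
E
```

```text
(array([-3.28,  0.43, 12.06]), np.float64(12.47), array([ 0.5908, -0.1228,  0.1176]), 29.81)
0.1154 (array([-3.37,  0.4 , 13.45]), np.float64(13.58), array([ 0.5908, -0.1228,  0.1176]), 30.29)
0.1151 (array([-3.36,  0.65, 14.95]), np.float64(15.43), array([ 0.5908, -0.1228,  0.1175]), 30.77)
hold (array([-3.5 ,  0.85, 14.34]), np.float64(15.18), array([ 0.5908, -0.1228,  0.1175]), 31.14)
hold (array([-3.25,  0.73, 14.39]), np.float64(15.35), array([ 0.5908, -0.1228,  0.1176]), 31.41)
hold (array([-3.3 ,  0.73, 14.34]), np.float64(14.7), array([ 0.5908, -0.1228,  0.1175]), 31.68)
hold (array([-3.46,  0.77, 14.73]), np.float64(15.47), array([ 0.5908, -0.1228,  0.1175]), 31.94)
```

Held about 14.5 N for a second. The steady -3.4 N sideways could mean the fingers rub at the +x side, so I'll lift 2 mm, shift 1.5 mm to -x and press again to confirm that the stop is at the same depth.

```bash
python3 - <<'E'
from h import *
x,y=.5890,-.1226
def avg(n=5):
    F=[];
    for i in range(n): env.dwell(.03); s=env.read_state(); F.append(s["force"])
    return np.mean(F,0).round(2),np.max(F,0)[2].round(2),s["position"].round(4),round(s["clock"],2)
env.move_straight([.5905,y,.1200],rate=.03); print(avg())
env.move_straight([x,y,.1200],rate=.02); print(avg())
print(env.move_straight([x,y,.1165],rate=.008,force_limit=8)); a=avg(); print(a)
z=min(.1165,a[2][2]-.0005)
for i in range(16):
    a=avg(3)
    if a[0][2]>14.2: break
    z-=.0004 if a[0][2]<12.5 else .0002; env.move_straight([x,y,z],rate=.008,force_limit=5)
    if i%2==0: print(round(z,4),a)
for i in range(3): print("hold",avg(10))
E
```

```text
(array([1.3 , 0.21, 0.36]), np.float64(1.59), array([ 0.5902, -0.1224,  0.1191]), 32.42)
(array([ 1.55,  0.03, -1.02]), np.float64(-0.42), array([ 0.589 , -0.1226,  0.1198]), 32.84)
True
(array([-1.02,  0.31,  4.94]), np.float64(5.55), array([ 0.5894, -0.1228,  0.1184]), 33.39)
0.1161 (array([-1.02,  0.62,  5.5 ]), np.float64(5.99), array([ 0.5894, -0.1228,  0.1184]), 33.49)
0.1153 (array([-1.05,  0.22,  4.15]), np.float64(4.31), array([ 0.5894, -0.1229,  0.1184]), 34.17)
0.1145 (array([-0.02,  0.62,  3.26]), np.float64(3.65), array([ 0.5894, -0.1229,  0.1184]), 34.9)
0.1137 (array([-0.7 ,  0.45,  3.  ]), np.float64(3.53), array([ 0.5896, -0.123 ,  0.1184]), 35.66)
0.1129 (array([-0.35,  0.75,  3.42]), np.float64(3.85), array([ 0.5897, -0.123 ,  0.1184]), 36.45)
0.1121 (array([-0.17,  0.37,  3.1 ]), np.float64(3.21), array([ 0.5899, -0.123 ,  0.1184]), 37.27)
0.1113 (array([0.44, 0.33, 2.83]), np.float64(3.36), array([ 0.5902, -0.123 ,  0.1184]), 38.13)
0.1105 (array([-0.24,  0.48,  3.21]), np.float64(3.68), array([ 0.5904, -0.123 ,  0.1184]), 39.02)
hold (array([-0.03, -0.02,  2.8 ]), np.float64(3.88), array([ 0.5906, -0.1231,  0.1184]), 40.18)
hold (array([0.03, 0.19, 2.62]), np.float64(3.43), array([ 0.5906, -0.1231,  0.1185]), 40.52)
hold (array([0.32, 0.21, 2.27]), np.float64(3.18), array([ 0.5906, -0.1231,  0.1185]), 40.85)
```

The stop is at the same depth (0.1184) with the x shift, so it is the sled's stop and not a ramp. My small force limit kept re-zeroing the target there, so I'll do one clean press at about 15 N, hold it, then draw out.

```bash
python3 - <<'E'
from h import *
y=-.1226
def avg(n=5):
    F=[];
    for i in range(n): env.dwell(.03); s=env.read_state(); F.append(s["force"])
    return np.mean(F,0).round(2),np.max(F,0)[2].round(2),s["position"].round(4),round(s["clock"],2)
x=.5898
print(env.move_straight([x,y,.1156],rate=.006,force_limit=13)); a=avg(4); print(a)
z=.1156
for i in range(4):
    if a[0][2]>14.4: break
    z-=.0003; env.move_straight([x,y,z],rate=.006); a=avg(4); print(round(z,4),a)
for i in range(3): print("hold",avg(8))
env.move_straight([x,y,.29],rate=.1)
env.goto([.52,-.12,.36],[-90,0,0]); env.dwell(.4); s=env.read_state(); print(s["clock"],s["force"])
c=grab("scene","s3"); w=grab("wrist","w3"); t=grab("top","t3")
u,v=proj(c,np.array([.59,-.122,.158]))[0].astype(int)
a=cv2.resize(c["image"][v-50:v+50,u-50:u+50],(400,400),interpolation=cv2.INTER_CUBIC)
b=cv2.resize(w["image"][215:315,280:380],(400,400),interpolation=cv2.INTER_CUBIC)
cv2.imwrite("pics/fin.png",np.hstack([a,b]))
E
```

```text
False
(array([-1.79,  0.48, 10.92]), np.float64(11.89), array([ 0.5907, -0.1231,  0.1179]), 41.64)
0.1153 (array([-2.29,  0.15, 12.21]), np.float64(12.79), array([ 0.5906, -0.123 ,  0.1179]), 42.02)
0.115 (array([-2.64,  0.79, 12.14]), np.float64(12.74), array([ 0.5906, -0.1231,  0.1177]), 42.41)
0.1147 (array([-2.82,  0.94, 13.17]), np.float64(14.28), array([ 0.5907, -0.1231,  0.1177]), 42.79)
0.1144 (array([-3.45,  0.77, 14.04]), np.float64(14.56), array([ 0.5906, -0.1231,  0.1176]), 43.17)
hold (array([-3.58,  0.41, 14.33]), np.float64(14.86), array([ 0.5907, -0.1231,  0.1176]), 43.44)
hold (array([-3.19,  0.5 , 14.15]), np.float64(14.81), array([ 0.5906, -0.1231,  0.1176]), 43.71)
hold (array([-3.81,  0.46, 14.11]), np.float64(15.07), array([ 0.5907, -0.1231,  0.1176]), 43.98)
46.7583 [ 0.47791046 -0.81000445 -0.70778568]
```

View pics/fin.png

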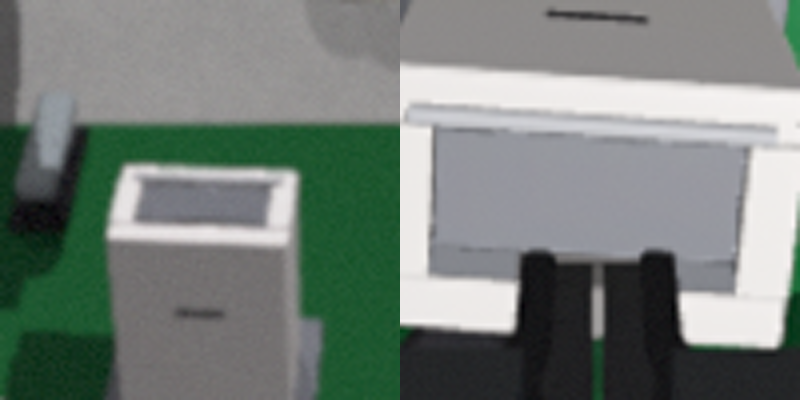

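The flap is shut and level, as it was at the start (wrist crop: free edge at row 250). Nothing touches the station; the fingers are 0.2 m above it. Handing in.

```bash
python3 -c "
from h import *
env.close_job(); print(env.read_state()['clock'])"
```

```text
the job is handed in; nothing more can be done
the job is handed in; nothing more can be done
```

The tall power pack is back in the charging station with the flap shut over it. I handed the job in at about 47 s of the 64 s allowed.

- **Placing:** I gripped the pack with 15 N and lowered it through the flap onto the sled, meeting it about 63 mm below the station's top. I let go with the fingertips about 11 mm above the station.
- **Pressing:** I pressed it down with the closed gripper until the force rose sharply at a firm stop. I then held about 14 to 15 N there for roughly a second, twice. The pack's top is about 40 mm below the station's top, within the expected 36 to 48 mm.
- **Flap:** The last pictures show it shut and level, with the robot clear of the station.

**Checks that disagreed or are uncertain:**
- **Travel:** The press measured 66 to 67 mm instead of 70 mm, perhaps because the pack slipped about 3 mm in the grip when it met the sled. When I pressed again after a 1.5 mm sideways shift, the stop was at the same depth, so I take it to be the real one.
- **Sideways force:** About 3.5 N showed while I bore down, and I did not find the cause.
- **Peak force:** When the fingers first hit the stop, the force may have peaked near 18 N. I inferred that from the force limit that tripped; every force I read was under 15.5 N.
- **Other objects:** No move went near the short pack or the rest of the desk, but I did not compare their positions before and after.

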